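Clamp the middle tamper in the bench chuck

TASK

Open the bench chuck fully by pushing its bar round, stand the middle-length one of the three white tampers upright, foot down, on the chuck's face between the open jaws and let go of it, then push the bar back round until all three jaws grip the tamper firmly. Leave the tamper clamped upright and let go of everything; leave the other tampers and everything else standing about where they are.

Things in the scene. Friction and masses are not known exactly. Their poses are not given: they have to be found in the camera images.
- sleeve (a joint): angle of the chuck's sleeve, rad: 0 = fully open (end stop), 1.8 = fully closed (end stop); grows as the bar goes clockwise seen from above. The jaws move in together 10 mm per rad: inner faces 28 mm from the axis at 0, 16 mm at 1.2 (touching a tamper's foot). Turns stiffly (0.3 N m, some 3 N at 110 mm out) and stays where left. Starts at 1.45 to 1.8, too closed for a tamper.
- chuck_seat (a point): centre of the chuck's flat top face, 60 mm above the table, on its vertical axis. On the face stand three dark polished steel jaws, 20 mm high (tops 80 mm above the table), 14 mm wide, 34 mm long, at 0, 120 and 240 degrees counter-clockwise from this frame's x axis.
- chuck: fixed steel bench chuck, 132 mm across at its foot; origin under its centre. Its knurled sleeve ring (114 mm across, 34 to 58 mm above the table) carries one level bar. Counter-clockwise from this frame's x axis the bar lies at 231.6 degrees with the sleeve at 0 and at 128.5 degrees with it at 1.8.
- bar_knob (a point): centre of the black ball (28 mm across) on the end of the sleeve's level steel bar, 157 mm from the chuck's axis and 46 mm above the table. The bar is round, 14 mm thick, points straight out from the axis and is free from 57 to 143 mm from the axis; there is 39 mm of free height under it, and it can be pushed from either side.
- tamper_middle_center (a point): centre, half-way up, of the middle-length white plastic tamper: 120 mm long, round, stands upright on the tray on its foot; the foot (lowest 40 mm) is 32 mm across and the handle above it 35 mm. z axis up along it. Mass about 0.15 kg.
- tamper_long_center (a point): centre of the long white tamper, 145 mm long, otherwise like the middle one; to be left alone.
- tamper_short_center (a point): centre of the short white tamper, 95 mm long, otherwise like the middle one; to be left alone.
- shaker_center (a point): centre of a round steel shaker, 42 mm across, 110 mm high; it stands in one row with the three tampers, four places 70 mm apart, in any order.
- tray: fixed cream tray, 170 mm (its x) by 290 mm (its y), floor 8 mm above the table, wooden rims 16 mm high; origin under its centre. The row of four upright things runs along its y axis, 30 mm on the +x side of its centre.
- mould_center (a point): centre of the body of a lavender plastic mould, 55 mm by 210 mm, 34 mm high with its two end tabs, lying on the tray in front (-x side) of the row, parallel to it.
- canister_center (a point): centre of a dark round tin, 68 mm across, 115 mm high, standing on the table near the chuck.
- bottle_center (a point): centre of a white plastic bottle, 56 mm across, 150 mm high, standing on the table near the chuck.
- brush: pastry brush, 150 mm long, lying on the table between tray and chuck; origin at its underside.
- spoon: spoon, 160 mm long, lying beside the brush; origin at its underside.
- jaw0: jaw 0 of the chuck, at 0 degrees. The origin lies at table level on the chuck's axis when the sleeve is at 0, and shifts with the jaw (10 mm per rad, towards and past the axis).
- jaw1: jaw 1 of the chuck, at 120 degrees. The origin lies at table level on the chuck's axis when the sleeve is at 0, and shifts with the jaw (10 mm per rad, towards and past the axis).
- jaw2: jaw 2 of the chuck, at 240 degrees. The origin lies at table level on the chuck's axis when the sleeve is at 0, and shifts with the jaw (10 mm per rad, towards and past the axis).
Not all that is in view belongs to the job. What is shaped like the part that bears tamper_middle_center but red is not meant.

How it is judged:
On the way, in this order (a step that is already met when the one before it is completed fails the run):
1. the chuck is opened (value of joint sleeve below 0.3 rad), for 0.2 s.
2. the middle tamper stands released between the open jaws (angle between tamper_middle_center's own z axis and vertical below 0.06 rad and z of tamper_middle_center in the frame of chuck_seat between 0.055 and 0.065 m and horizontal distance between tamper_middle_center and chuck_seat below 0.014 m and value of joint sleeve below 0.6 rad and contact force between tamper_middle and the fingers below 0.05 N), for 0.2 s.
At the end, for the whole second after the job is handed in: The middle tamper stands upright (within 0.06 rad) with its foot on the chuck's face (within 5 mm), on the chuck's axis within 4 mm, gripped by all three jaws with more than 2 N each, the sleeve between 1.05 and 1.4 rad and still, the tamper released and at rest (angle between tamper_middle_center's own z axis and vertical below 0.06 rad and z of tamper_middle_center in the frame of chuck_seat between 0.055 and 0.065 m and horizontal distance between tamper_middle_center and chuck_seat below 0.004 m and value of joint sleeve between 1.05 and 1.4 rad and velocity of joint sleeve between -0.05 and 0.05 rad/s and contact force between tamper_middle and the fingers below 0.05 N and linear speed of tamper_middle below 0.01 m/s and contact force between each of jaw0, jaw1, jaw2 and tamper_middle above 2 N); the robot touches nothing.
It fails at once if another tamper is moved more than 30 mm or tipped over (distance of any of tamper_long_center, tamper_short_center from where it was at the start of the episode above 0.03 m or angle between any of tamper_long_center, tamper_short_center's own z axis and vertical above 0.5 rad).
It fails at once if the shaker or the mould is moved more than 30 mm or tipped over (distance of any of shaker_center, mould_center from where it was at the start of the episode above 0.03 m or angle between any of shaker_center, mould_center's own z axis and vertical above 0.5 rad).
It fails at once if the tin or the bottle is moved more than 30 mm or tipped over (distance of any of canister_center, bottle_center from where it was at the start of the episode above 0.03 m or angle between any of canister_center, bottle_center's own z axis and vertical above 0.5 rad).
It fails at once if the brush or the spoon is moved more than 30 mm (distance of any of brush, spoon from where it was at the start of the episode above 0.03 m).
It also fails if it takes over 72 s, if anything falls off the work surface, if the arm or the gripper's body presses on something with over 40 N, if the wrist force passes 120 N, or if a joint passes its speed limit or range.

ROBOT

A 6-joint arm with a two-finger parallel gripper is mounted at the origin on the work surface. World frame = base frame: x ahead of the robot, y to its left, z up, the work surface at z = 0. Lengths are in m, angles in rad, forces in N, time in s.
With the tool pointing down it reaches from about 0.25 to 0.775 m from the base axis. Payload 4 kg.
Tool frame: the origin (TCP) lies at the very end of the fingers, on their centre line; the grasp point (between the pads) lies 19 mm behind it (robot.hold_point_z is the distance from the TCP to the grasp point, in m); z points along the fingers, y is the line along which they close (so a half turn about z gives the same grasp; the last joint's range is limited). The gripper opens to 94 mm and grips with 3 to 60 N. Pads are 16 mm wide; open, the fingers measure 119 mm over their backs; the gripper's body (75 mm by 177 mm) begins 78 mm behind the grasp point.
Start: joints at [-0.103, 0.087, 1.371, -0, 1.684, -0.103], TCP at [0.55, -0, 0.206] pointing down, gripper open.
Joint ranges: [-3.1, 3.1], [-0.76, 2.03], [0.27, 2.55], [-1.08, 4.22], [0.17, 2.65], [-2.57, 2.57]. Speed limits (rad/s): [2.79, 2.79, 3.14, 3.14, 3.14, 3.14].

INTERFACE

Orientations are given as [roll, pitch, yaw] about the fixed x, y, z axes, in that order (R = Rz(yaw) Ry(pitch) Rx(roll)).
In Python, from bench import robot gives the robot as it stands.
- The arm moves only by the tool carry_out, never from a script. Its argument "steps" is a list of rows, each a list of 3 entries, a list of its own where there are three numbers: the shift along the tool's x, y, z in m, then the turn about the tool's z in units of 10 degrees (1.0 is 10 degrees), then the closure, from -1 (fully open) to 1 (shut). In form: [[[tx, ty, tz], roll, jaw], ...]. A call has 1 to 10 rows; each row is the pose to reach, as a shift and turn from the pose commanded when the call began, along the tool's axes at that moment; what a row does not reach only later rows make up. A row lasts 1/8 s, in which the tool goes at most 62.5 mm and 10.7 degrees, less where a joint would pass 70% of its speed; a pose out of reach is approached as far as the arm can. A call with a gripper value outside its range is refused whole. The fingers move at their own pace and stop on an object; the grip force is fixed at half the most. Time passes only in rows, so rows that repeat a pose let the fingers close. It gives the time, the measured TCP pose, the force, the opening and the grip force at its end, in the units of the state.
- robot.get_obs(): the state, without advancing time (a new reading comes with each control period).
- robot.snapshot(name): name is "scene" or "side" or "wrist"; returns a dict with "image" (480x640x3 uint8, red, green, blue), "z_map" (480x640 float32, m along the optical axis (not along the pixel's ray), 0 where there is no reading), "mtx" (3x3 intrinsics, pixels), "D" ([k1, k2, p1, p2, k3] as OpenCV has them; the pictures are not rectified), "R" (3x3) and "t" (3): a world point X has camera coordinates R X + t. Camera axes: x right, y down, z forward; pixel columns grow to the right and rows downward; lengths in m; the calibration is good to about 2 mm. A picture is of the moment at which its call begins.
- robot.close_job(): hands the job in; it is judged then, once.
The state is a dict: "time": time; "joint_positions": joint angles; "qvel": joint speeds; "joint_torque": joint torques, N m; "tool_pos": TCP position; "ee_rot": TCP orientation; "wrist_force": force on the tool from outside, world axes, zero at the start; "wrist_torque": the same for the moment, N m; "width": finger opening in m; "finger_force": force on a finger pad.
Only numpy, scipy, OpenCV 4.12 (cv2) and the standard library are available. Lean on these libraries where they do the work, as an engineer would, in place of code of your own. Each camera call takes 0.05 s, during which the arm holds its last target. There are 200 camera calls.

## Working session

There is one attempt and no reset: what is moved stays moved. The work goes in short steps, Python scripts to look and compute and a tool call to move; the robot and the scene stay as the last step left them, time stands still between calls to the robot, and variables do not carry over. Pictures are saved under pics/ and viewed, at most 10 in all, crops included, and the job is handed in when it is done.

Besides the shell and the picture viewer there is one more tool, called after ">>>" in YAML: its name, and indented under it one key for each argument. carry_out: Moves the arm, as the interface text tells. Its arguments: {"type":"object","properties":{"steps":{"type":"array","items":{"type":"array"}}},"required":["steps"]}

```bash
mkdir -p pics; ls; cat > h.py <<'E'
import numpy as np, cv2
from bench import robot
def snap(n,f=None):
    s=robot.snapshot(n)
    if f: cv2.imwrite('pics/'+f,s['image'][:,:,::-1])
    np.savez('last_'+n+'.npz',**{k:np.asarray(v) for k,v in s.items()})
    return s
def load(n): return dict(np.load('last_'+n+'.npz'))
def world(s):
    h,w=s['z_map'].shape
    u,v=np.meshgrid(np.arange(w,dtype=float),np.arange(h,dtype=float))
    p=cv2.undistortPoints(np.stack([u,v],-1).reshape(-1,1,2),s['mtx'],s['D']).reshape(h,w,2)
    z=s['z_map'].astype(float)
    c=np.dstack([p[...,0]*z,p[...,1]*z,z])
    X=(c-s['t'])@s['R']
    X[z==0]=np.nan
    return X
def proj(s,X):
    return cv2.projectPoints(np.asarray(X,float).reshape(-1,1,3),cv2.Rodrigues(s['R'])[0],s['t'],s['mtx'],s['D'])[0].reshape(-1,2)
E
python3 - <<'E'
from h import *
a=snap('scene','scene.png');b=snap('side','side.png');c=snap('wrist','wrist.png')
for s in(a,b,c): print(s['R'].round(2).tolist(),(-s['R'].T@s['t']).round(3),s['mtx'][0,0])
print(robot.get_obs())
E
```

```text
pics
[[0.41, 0.91, 0.02], [0.66, -0.28, -0.7], [-0.63, 0.3, -0.72]] [ 1.257 -0.366  0.881] 470.1793646009375
[[-0.99, -0.11, -0.0], [-0.06, 0.57, -0.82], [0.09, -0.81, -0.58]] [0.487 0.681 0.566] 477.8601822039704
[[1.0, -0.0, -0.0], [0.0, -0.97, 0.24], [-0.0, -0.24, -0.97]] [0.548 0.069 0.384] 356.61309515235143
{'time': 0.15, 'joint_positions': array([-1.03119064e-01,  8.77764757e-02,  1.37187828e+00,  1.31737383e-05,
        1.68359732e+00, -1.03116835e-01]), 'qvel': array([-8.05590307e-04, -4.35149915e-04, -5.61046232e-03,  1.68103831e-03,
        6.70309735e-04, -6.83168062e-06]), 'joint_torque': array([ 1.24418581e-03, -3.40636396e+01, -3.02795255e+01,  7.18983379e-02,
        3.04441026e-02, -1.11468453e-04]), 'tool_pos': array([5.49587183e-01, 3.22305019e-05, 2.04592461e-01]), 'ee_rot': array([-3.13994339e+00, -1.83834344e-04,  1.57079542e+00]), 'wrist_force': array([0.88886886, 0.16382436, 0.43050181]), 'wrist_torque': array([ 0.0534324 ,  0.01681   , -0.00207385]), 'finger_force': 0.0, 'width': 0.09410909487377646}
```

View pics/scene.png

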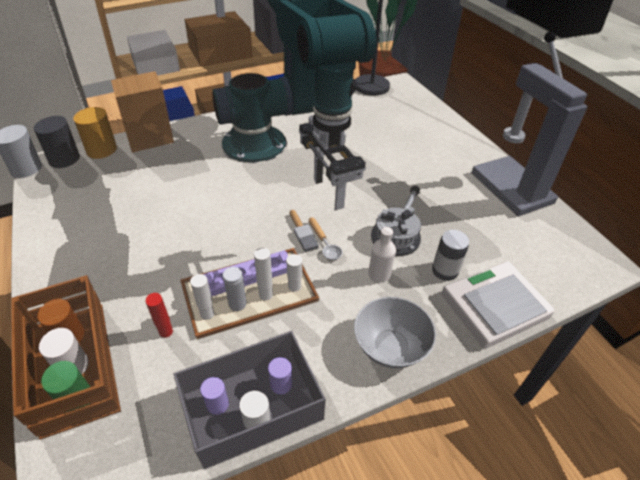

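View pics/side.png

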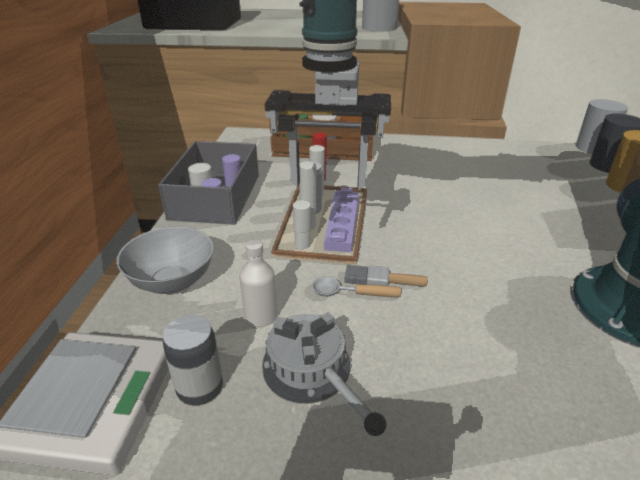

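The scene view shows the row: a tamper at (201,297), the steel shaker at (235,288), the long tamper at (263,275) and a short one at (295,273). The chuck is at (397,230) with its knob at (414,190). The side view has the chuck at (307,345), the knob at (375,424), the bottle at (258,285) and the tin at (193,360). I'll measure these with depth.

```bash
cat > m.py <<'E'
from h import *
from scipy.optimize import least_squares
def circ(P,r=None):
    c=P.mean(0)
    f=lambda q:np.hypot(P[:,0]-q[0],P[:,1]-q[1])-(q[2] if r is None else r)
    return least_squares(f,[*c,.02],loss='soft_l1',f_scale=.002).x.round(4)
def box(n,r0,r1,c0,c1):
    X=world(load(n))[r0:r1,c0:c1].reshape(-1,3); return X[~np.isnan(X[:,0])]
E
python3 - <<'E'
from m import *
X1=world(load('scene'));X2=world(load('side'))
# tops of things in the row: cluster points z>0.05
for n,(r0,r1,c0,c1) in dict(scene=(240,325,185,310),side=(140,255,285,330)).items():
    P=box(n,r0,r1,c0,c1); P=P[(P[:,2]>.06)&(P[:,2]<.17)&(np.abs(P[:,0]-.55)<.3)]
    from scipy.cluster.hierarchy import fcluster,linkage
    L=fcluster(linkage(P[:,:2],'single'),.012,'distance')
    for l in set(L):
        Q=P[L==l]
        if len(Q)>25: print(n,len(Q),Q.mean(0).round(3),'top',np.percentile(Q[:,2],[50,97]).round(3),circ(Q,.0175))
# knob
for n,im in (('scene',(175,205,400,430)),('side',(408,440,360,392))):
    s=load(n); r0,r1,c0,c1=im; I=s['image'][r0:r1,c0:c1].max(2); X=world(s)[r0:r1,c0:c1]
    m=(I<45); print(n,'knob',m.sum(),np.nanmedian(X[m],0).round(4),np.nanmax(X[m][:,2]))
# chuck sleeve/ face
for n,b in (('scene',(195,255,365,430)),('side',(310,400,255,355))):
    P=box(n,*b); 
    for lo,hi in((.056,.064),(.075,.085),(.0,.03),(.036,.055)):
        Q=P[(P[:,2]>lo)&(P[:,2]<hi)]; print(n,lo,len(Q),Q.mean(0).round(4) if len(Q) else '')
P=box('side',310,400,255,355);Q=P[(P[:,2]>.036)&(P[:,2]<.055)];print('sleeve',circ(Q,.057))
E
```

```text
scene 311 [ 0.62  -0.111  0.09 ] top [0.096 0.104] [ 0.6111 -0.1079  0.0896  0.02  ]
scene 488 [ 0.616 -0.32   0.104] top [0.109 0.129] [ 0.6058 -0.3185  0.1043  0.02  ]
scene 538 [ 0.618 -0.251  0.1  ] top [0.106 0.118] [ 0.6119 -0.2496  0.0995  0.02  ]
scene 586 [ 0.619 -0.183  0.119] top [0.124 0.153] [ 0.6086 -0.1795  0.1185  0.02  ]
side 118 [ 0.606 -0.406  0.099] top [0.105 0.116] [ 0.6122 -0.4162  0.0992  0.02  ]
side 483 [ 0.61  -0.098  0.089] top [0.09  0.106] [ 0.6119 -0.1083  0.0886  0.02  ]
side 690 [ 0.607 -0.168  0.121] top [0.121 0.157] [ 0.6096 -0.1799  0.1208  0.02  ]
side 178 [ 0.594 -0.24   0.095] top [0.097 0.122] [ 0.6076 -0.2454  0.0952  0.02  ]
side 294 [ 0.604 -0.31   0.115] top [0.119 0.132] [ 0.6075 -0.32    0.1154  0.02  ]
scene knob 4 [0.4646 0.318  0.0535] 0.05567555035251846
side knob 265 [0.4594 0.3269 0.0566] 0.06423399923493166
scene 0.056 623 [0.5695 0.2004 0.0589]
scene 0.075 193 [0.5642 0.1972 0.0792]
scene 0.0 803 [0.5391 0.2276 0.0059]
scene 0.036 278 [0.5698 0.2072 0.0479]
side 0.056 2728 [0.56   0.2136 0.0612]
side 0.075 729 [0.5623 0.2032 0.0815]
side 0.0 3992 [0.5699 0.1903 0.0081]
side 0.036 970 [0.5418 0.251  0.0485]
sleeve [0.5575 0.2035 0.0485 0.02  ]
```

View pics/wrist.png

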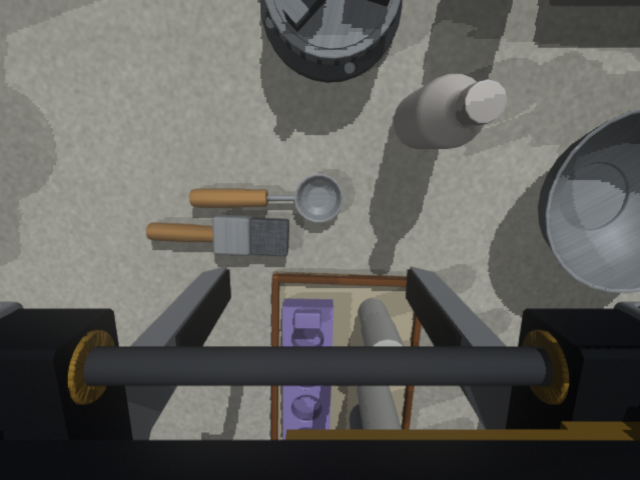

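The middle tamper is the end one at about (0.607,-0.320), with its top at 0.128. The wrist view shows the brush at (220,235) and spoon at (260,198), the bottle at (455,105), and the chuck partly cut off at (330,30). Next I need the chuck yaw, bar angle and obstacle positions.

```bash
python3 - <<'E'
from m import *
for n,b in (('side',(240,330,235,285)),('scene',(225,285,365,400))):
    P=box(n,*b); P=P[(P[:,2]>.02)&(P[:,2]<.09)&(np.hypot(P[:,0]-.558,P[:,1]-.2035)>.07)]; print('bottle',n,len(P),circ(P,.028))
for n,b in (('side',(315,405,160,225)),('scene',(228,280,430,470))):
    P=box(n,*b); P=P[(P[:,2]>.02)&(P[:,2]<.105)]; print('tin',n,len(P),circ(P,.034))
X=world(load('wrist'))
P=X[165:262,140:350].reshape(-1,3);P=P[P[:,2]>.006];print('brush/spoon',P.min(0).round(3),P.max(0).round(3))
# bar + axis + jaws
A=[]
for n,b in (('side',(360,440,320,395)),('scene',(175,240,380,430))):
    P=box(n,*b)
    P=P[(P[:,2]>.036)&(P[:,2]<.066)]
    r=np.hypot(P[:,0]-.558,P[:,1]-.2035);P=P[(r>.07)&(r<.175)];r=np.hypot(P[:,0]-.558,P[:,1]-.2035)
    a=np.degrees(np.arctan2(P[:,1]-.2035,P[:,0]-.558))
    for lo,hi in((.07,.1),(.1,.14),(.145,.175)):
        k=(r>lo)&(r<hi);print(n,'bar',k.sum(),np.median(a[k]).round(1),P[k].mean(0).round(3))
# jaw fit: tops at ~.08: rects length 34 inner at 28-10s, width 14
for n,b in (('side',(310,400,255,355)),('scene',(195,255,365,430))):
    s=load(n);P=box(n,*b);z0=.0815 if n=='side' else .0795
    Q=P[(abs(P[:,2]-z0)<.0035)][:,:2]
    print(n,len(Q))
    def cost(q):
        d=np.full(len(Q),9.)
        for k in range(3):
            t=q[2]+k*2*np.pi/3;e=np.array([np.cos(t),np.sin(t)]);m=np.array([-e[1],e[0]])
            v=Q-q[:2];u=v@e;w=v@m;i=q[3]
            d=np.minimum(d,np.hypot(np.maximum(0,abs(u-i-.017)-.017),np.maximum(0,abs(w)-.007)))
        return np.minimum(d,.006)
    best=min((least_squares(cost,[.558,.2035,y,.011],diff_step=1e-3,x_scale=[.003,.003,.1,.003],bounds=([.54,.19,-2,.009],[.575,.22,2,.0145])) for y in np.radians(np.arange(-30,15,4))),key=lambda r:r.cost)
    print(best.x.round(4),np.degrees(best.x[2]).round(1),best.cost*1e6)
E
```

```text
bottle side 1127 [0.6543 0.0983 0.0558 0.02  ]
bottle scene 473 [0.654  0.0992 0.0563 0.02  ]
tin side 2333 [0.7111 0.2557 0.0635 0.02  ]
tin scene 767 [0.7111 0.2552 0.065  0.02  ]
brush/spoon [ 0.365 -0.042  0.006] [0.573 0.044 0.023]
side bar 217 127.7 [0.505 0.271 0.053]
side bar 308 128.8 [0.482 0.297 0.053]
side bar 404 128.9 [0.459 0.325 0.056]
scene bar 33 130.2 [0.504 0.268 0.051]
scene bar 52 130.0 [0.479 0.296 0.05 ]
scene bar 35 129.1 [0.462 0.319 0.054]
side 633
[ 0.562   0.2015 -0.2745  0.0133] -15.7 11.791324102992764
scene 175
[ 0.5627  0.2002 -0.2739  0.0133] -15.7 55.66985736180741
```

>>> carry_out:
  steps:
    - [[0.06, -0.01, 0], -1, 1]
    - [[0.12, -0.02, 0], -2, 1]
    - [[0.18, -0.03, 0], -2.7, 1]
    - [[0.24, -0.042, 0], -2.7, 1]
    - [[0.3, -0.042, 0], -2.7, 1]
    - [[0.308, -0.042, 0.03], -2.7, 1]
    - [[0.308, -0.042, 0.08], -2.7, 1]
    - [[0.308, -0.042, 0.13], -2.7, 1]
    - [[0.308, -0.042, 0.17], -2.7, 1]
    - [[0.308, -0.042, 0.17], -2.7, 1]

```text
time: 1.4
tool_pos: [0.5047, 0.3064, 0.0309]
ee_rot: [-3.132, -0.0, 2.042]
wrist_force: [1.0, -0.4, 0.2]
width: 0.0006
finger_force: 0.0
```

```bash
cat > arc.py <<'E'
import numpy as np
def arc(a0,angs,r=.12,ctr=(.562,.201),yaw0=None,p0=None):
    """rows in the tool axes at start; yaw0,p0 = commanded start"""
    c=np.array(ctr);P=lambda a:c+r*np.array([np.cos(np.radians(a)),np.sin(np.radians(a))])
    yaw0=a0 if yaw0 is None else yaw0; p0=P(a0) if p0 is None else np.array(p0)
    y=np.radians(yaw0);ex=np.array([np.cos(y),np.sin(y)]);ey=np.array([np.sin(y),-np.cos(y)])
    return [[[round(float((P(a)-p0)@ex),3),round(float((P(a)-p0)@ey),3),0],round(-(a-yaw0)/10,2),1] for a in angs]
E
python3 -c "
from arc import *
print(arc(117,[120,124,129,135,141,147,153,159,165,170]))
print(arc(170,[175,180,185,190,194,198,201,203,205,205]))"
```

```text
[[[-0.0, -0.006, 0], -0.3, 1], [[-0.001, -0.015, 0], -0.7, 1], [[-0.003, -0.025, 0], -1.2, 1], [[-0.006, -0.037, 0], -1.8, 1], [[-0.01, -0.049, 0], -2.4, 1], [[-0.016, -0.06, 0], -3.0, 1], [[-0.023, -0.071, 0], -3.6, 1], [[-0.031, -0.08, 0], -4.2, 1], [[-0.04, -0.089, 0], -4.8, 1], [[-0.048, -0.096, 0], -5.3, 1]]
[[[-0.0, -0.01, 0], -0.5, 1], [[-0.002, -0.021, 0], -1.0, 1], [[-0.004, -0.031, 0], -1.5, 1], [[-0.007, -0.041, 0], -2.0, 1], [[-0.01, -0.049, 0], -2.4, 1], [[-0.014, -0.056, 0], -2.8, 1], [[-0.017, -0.062, 0], -3.1, 1], [[-0.019, -0.065, 0], -3.3, 1], [[-0.022, -0.069, 0], -3.5, 1], [[-0.022, -0.069, 0], -3.5, 1]]
```

>>> carry_out:
  steps:
    - [[0, -0.006, 0], -0.3, 1]
    - [[-0.001, -0.015, 0], -0.7, 1]
    - [[-0.003, -0.025, 0], -1.2, 1]
    - [[-0.006, -0.037, 0], -1.8, 1]
    - [[-0.01, -0.049, 0], -2.4, 1]
    - [[-0.016, -0.06, 0], -3.0, 1]
    - [[-0.023, -0.071, 0], -3.6, 1]
    - [[-0.031, -0.08, 0], -4.2, 1]
    - [[-0.04, -0.089, 0], -4.8, 1]
    - [[-0.048, -0.096, 0], -5.3, 1]

```text
time: 2.65
tool_pos: [0.4451, 0.2234, 0.0387]
ee_rot: [3.137, 0.002, 2.97]
wrist_force: [-1.4, 3.4, 1.7]
width: 0.0003
finger_force: 1.7
```

>>> carry_out:
  steps:
    - [[0, -0.01, 0], -0.5, 1]
    - [[-0.002, -0.021, 0], -1.0, 1]
    - [[-0.004, -0.031, 0], -1.5, 1]
    - [[-0.007, -0.041, 0], -2.0, 1]
    - [[-0.01, -0.049, 0], -2.4, 1]
    - [[-0.014, -0.056, 0], -2.8, 1]
    - [[-0.017, -0.062, 0], -3.1, 1]
    - [[-0.019, -0.065, 0], -3.3, 1]
    - [[-0.022, -0.069, 0], -3.5, 1]
    - [[-0.022, -0.069, 0], -3.5, 1]

```text
time: 3.9
tool_pos: [0.455, 0.1504, 0.0381]
ee_rot: [3.141, 0.003, -2.706]
wrist_force: [-3.2, 1.3, 2.7]
width: 0.0004
finger_force: 1.5
```

```bash
cat > bar.py <<'E'
from m import *
def bar(n='side',c=(.562,.201)):
    s=load(n);X=world(s).reshape(-1,3)
    r=np.hypot(X[:,0]-c[0],X[:,1]-c[1]);a=np.degrees(np.arctan2(X[:,1]-c[1],X[:,0]-c[0]))%360
    dark=s['image'].reshape(-1,3).max(1)<60
    k=(X[:,2]>.047)&(X[:,2]<.066)&(r>.144)&(r<.172)&dark&(a>110)&(a<240)
    print(n,'knob',k.sum(),X[k].mean(0).round(4),np.median(a[k]).round(1), circ(X[k],.011) if k.sum()>9 else '')
E
python3 - <<'E'
from bar import *
for n in('side','scene'): snap(n,n+'2.png');bar(n)
E
```

```text
side knob 0 [nan nan nan] nan 
scene knob 35 [0.4408 0.1061 0.0541] 218.1 [0.433  0.1117 0.0541 0.02  ]bar.py:7: RuntimeWarning: Mean of empty slice.
  print(n,'knob',k.sum(),X[k].mean(0).round(4),np.median(a[k]).round(1), circ(X[k],.011) if k.sum()>9 else '')
  ret = um.true_divide(
  return _methods._mean(a, axis=axis, dtype=dtype,
  ret = ret.dtype.type(ret / rcount)
```

View pics/side2.png

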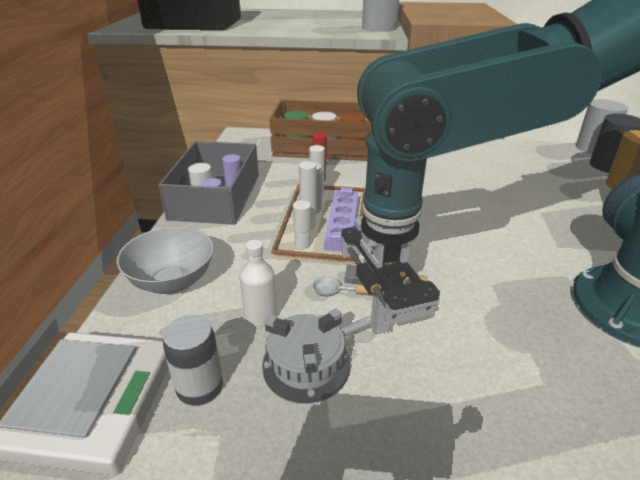

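Bar is round at about 215° and the jaws are wide open. Next I'll back off, lift, and turn to look at the chuck with the wrist camera.

>>> carry_out:
  steps:
    - [[0, 0.015, 0], 0, 1]
    - [[0, 0.015, -0.06], 1, 1]
    - [[0, 0.01, -0.12], 2, 0]
    - [[-0.02, 0, -0.18], 3, -1]
    - [[-0.05, -0.02, -0.23], 4, -1]
    - [[-0.08, -0.04, -0.265], 5, -1]
    - [[-0.099, -0.046, -0.265], 6, -1]
    - [[-0.099, -0.046, -0.265], 7, -1]
    - [[-0.099, -0.046, -0.265], 8, -1]
    - [[-0.099, -0.046, -0.265], 9, -1]

```text
time: 5.25
tool_pos: [0.5632, 0.1508, 0.3]
ee_rot: [-3.141, 0.0, 2.001]
wrist_force: [0.3, 0.9, -0.2]
width: 0.0769
finger_force: 0.0
```

>>> carry_out:
  steps:
    - [[0, 0, 0], 1, -1]
    - [[0, 0, 0], 2, -1]
    - [[0, 0, 0], 2.5, -1]
    - [[0, 0, 0], 2.5, -1]

```text
time: 5.75
tool_pos: [0.5631, 0.1507, 0.3001]
ee_rot: [3.142, 0.0, 1.572]
wrist_force: [0.6, -0.3, 0.2]
width: 0.094
finger_force: 0.0
```

```bash
python3 - <<'E'
from bar import *
o=robot.get_obs();print(o['tool_pos'],o['ee_rot'])
for n in('side','scene','wrist'): snap(n,n+'3.png');bar(n)
def fit(n,z0,box_):
    X=world(load(n)).reshape(-1,3);X=X[~np.isnan(X[:,0])]
    Q=X[(abs(X[:,2]-z0)<.0045)&(np.hypot(X[:,0]-.562,X[:,1]-.201)<.08)]
    z=np.median(Q[:,2]);Q=Q[:,:2]
    def cost(q):
        d=np.full(len(Q),9.)
        for k in range(3):
            t=q[2]+k*2*np.pi/3;e=np.array([np.cos(t),np.sin(t)]);m=np.array([-e[1],e[0]])
            v=Q-q[:2];u=v@e;w=v@m;i=q[3]
            d=np.minimum(d,np.hypot(np.maximum(0,abs(u-i-.017)-.017),np.maximum(0,abs(w)-.007)))
        return np.minimum(d,.006)
    best=min((least_squares(cost,[.562,.201,y,.027],diff_step=1e-3,x_scale=[.003,.003,.1,.003],bounds=([.54,.19,-2,.02],[.575,.22,2,.0285])) for y in np.radians(np.arange(-25,-5,4))),key=lambda r:r.cost)
    print(n,len(Q),z.round(4),best.x.round(4),np.degrees(best.x[2]).round(1),best.cost*1e6)
fit('side',.081,0);fit('scene',.08,0);fit('wrist',.08,0)
E
```

```text
[0.56306686 0.15070461 0.30014553] [3.14158784e+00 3.76652232e-04 1.57222300e+00]
side knob 19 [0.431  0.1198 0.0536] 210.6 [0.4341 0.1147 0.0536 0.02  ]
scene knob 34 [0.4407 0.1054 0.0529] 218.3 [0.4331 0.1107 0.0529 0.02  ]
wrist knob 315 [0.4327 0.1115 0.0568] 214.7 [0.4304 0.1095 0.0568 0.02  ]
side 690 0.0824 [ 0.562   0.2018 -0.2761  0.0278] -15.8 10.497992594251365
scene 185 0.0791 [ 0.5629  0.1997 -0.2713  0.0281] -15.5 28.694038568412456
wrist 1253 0.0813 [ 0.559   0.1999 -0.274   0.0278] -15.7 0.32753632231983176
```

View pics/wrist3.png

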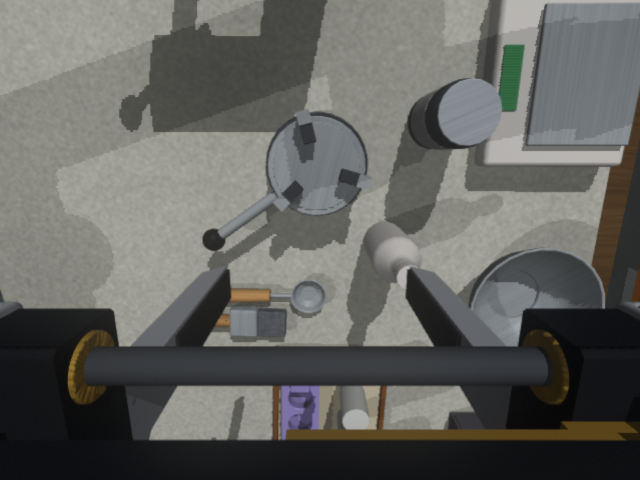

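The wrist view shows the bar at (250,215) with its knob at (213,239), the jaws open at (305,128), (350,180) and (288,197), and the chuck centre at about (317,163). The sleeve is at about 0. Next is the middle tamper.

>>> carry_out:
  steps:
    - [[-0.06, 0.006, 0], 0, -1]
    - [[-0.12, 0.012, 0], 0, -1]
    - [[-0.18, 0.018, 0], 0, -1]
    - [[-0.24, 0.024, 0], 0, -1]
    - [[-0.3, 0.03, 0], 0, -1]
    - [[-0.36, 0.036, 0], 0, -1]
    - [[-0.42, 0.042, 0], 0, -1]
    - [[-0.47, 0.044, 0], 0, -1]
    - [[-0.47, 0.044, 0], 0, -1]
    - [[-0.47, 0.044, 0], 0, -1]

```text
time: 7.15
tool_pos: [0.6072, -0.3195, 0.3003]
ee_rot: [-3.141, -0.001, 1.571]
wrist_force: [0.0, 0.8, 0.3]
width: 0.0936
finger_force: 0.0
```

>>> carry_out:
  steps:
    - [[0, 0, 0.04], 0, -1]
    - [[0, 0, 0.08], 0, -1]
    - [[0, 0, 0.12], 0, -1]
    - [[0, 0, 0.15], 0, -1]
    - [[0, 0, 0.18], 0, -1]
    - [[0, 0, 0.2], 0, -1]
    - [[0, 0, 0.215], 0, -1]
    - [[0, 0, 0.215], 0, -1]

```text
time: 8.15
tool_pos: [0.6068, -0.3192, 0.0846]
ee_rot: [-3.14, -0.001, 1.572]
wrist_force: [-0.4, 0.1, -0.5]
width: 0.0936
finger_force: 0.0
```

```bash
python3 - <<'E'
from bar import *
snap('side','side4.png');snap('wrist','wrist4.png')
print(robot.get_obs()['tool_pos'])
a=cv2.imread('pics/side4.png')[100:300,220:420];a=cv2.resize(a,(580,580));cv2.imwrite('pics/s4.png',a)
E
```

```text
[ 0.6077497  -0.32016876  0.0867211 ]
```

View pics/s4.png

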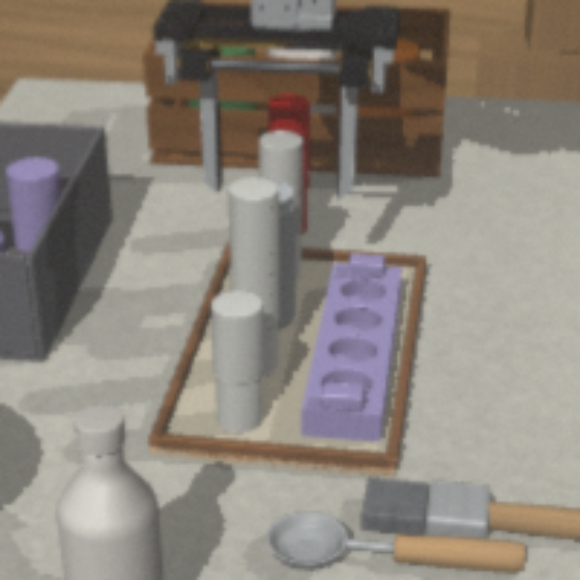

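In the crop the fingers, at (210,140) and (347,140), straddle the tamper at (281,150). Now I'll close on it and lift.

>>> carry_out:
  steps:
    - [[0, 0, 0], 0, 1]
    - [[0, 0, 0], 0, 1]
    - [[0, 0, 0], 0, 1]
    - [[0, 0, 0], 0, 1]
    - [[0, 0, 0], 0, 1]
    - [[0, 0, 0], 0, 1]
    - [[0, 0, 0], 0, 1]
    - [[0, 0, -0.01], 0, 1]
    - [[0, 0, -0.02], 0, 1]
    - [[0, 0, -0.03], 0, 1]

```text
time: 9.5
tool_pos: [0.6074, -0.3201, 0.1167]
ee_rot: [3.141, 0.0, 1.571]
wrist_force: [-1.0, 0.8, -1.5]
width: 0.0345
finger_force: 30.0
```

>>> carry_out:
  steps:
    - [[0, 0, -0.03], 0, 1]
    - [[0, 0, -0.06], 0, 1]
    - [[0, 0, -0.1], 0, 1]
    - [[0, 0, -0.14], 0, 1]
    - [[0, 0, -0.17], 0, 1]
    - [[0.03, -0.003, -0.19], 0, 1]
    - [[0.08, -0.008, -0.19], 0, 1]
    - [[0.13, -0.013, -0.19], 0, 1]
    - [[0.18, -0.018, -0.19], 0, 1]
    - [[0.23, -0.023, -0.19], 0, 1]

```text
time: 10.75
tool_pos: [0.5831, -0.0869, 0.3059]
ee_rot: [3.141, -0.001, 1.572]
wrist_force: [0.8, 0.6, -1.7]
width: 0.0343
finger_force: 30.0
```

>>> carry_out:
  steps:
    - [[0.05, -0.005, 0], 0, 1]
    - [[0.1, -0.01, 0], 0, 1]
    - [[0.15, -0.015, 0], 0, 1]
    - [[0.2, -0.02, 0], 0, 1]
    - [[0.25, -0.025, 0], 0, 1]
    - [[0.28, -0.023, 0], 0, 1]
    - [[0.29, -0.023, 0], 0, 1]
    - [[0.29, -0.023, 0], 0, 1]
    - [[0.29, -0.023, 0], 0, 1]

```text
time: 11.88
tool_pos: [0.561, 0.1989, 0.3057]
ee_rot: [3.141, 0.001, 1.569]
wrist_force: [-0.5, 0.3, -0.8]
width: 0.0346
finger_force: 30.0
```

```bash
python3 - <<'E'
from bar import *
o=robot.get_obs();p=o['tool_pos'];print(p,o['ee_rot'],o['width'])
for n in('side','scene'):
    snap(n,n+'5.png');X=world(load(n)).reshape(-1,3)
    Q=X[(np.hypot(X[:,0]-p[0],X[:,1]-p[1])<.03)&(X[:,2]>.14)&(X[:,2]<p[2]-.005)]
    print(n,len(Q),'lowest',np.percentile(Q[:,2],1))
    H=Q[Q[:,2]>np.percentile(Q[:,2],1)+.042];L=Q[Q[:,2]<np.percentile(Q[:,2],1)+.036]
    print('handle',circ(H,.0175),'foot',circ(L,.016))
E
```

```text
[0.56104254 0.19894663 0.30566283] [3.14149394e+00 5.08013954e-04 1.56942122e+00] 0.03460557696120763
side 1326 lowest 0.23185409736192175
handle [0.5622 0.1994 0.2874 0.02  ] foot [0.562  0.1992 0.2498 0.02  ]
scene 391 lowest 0.22871572221361805
handle [0.5615 0.1993 0.2862 0.02  ] foot [0.5608 0.199  0.2463 0.02  ]
```

>>> carry_out:
  steps:
    - [[0.002, 0.001, 0.03], 0, 1]
    - [[0.002, 0.001, 0.07], 0, 1]
    - [[0.002, 0.001, 0.1], 0, 1]
    - [[0.002, 0.001, 0.13], 0, 1]
    - [[0.002, 0.001, 0.15], 0, 1]
    - [[0.002, 0.001, 0.16], 0, 1]
    - [[0.002, 0.001, 0.164], 0, 1]
    - [[0.002, 0.001, 0.166], 0, 1]
    - [[0.002, 0.001, 0.167], 0, 1]
    - [[0.002, 0.001, 0.167], 0, 1]

```text
time: 13.22
tool_pos: [0.5624, 0.2021, 0.1391]
ee_rot: [3.14, -0.0, 1.571]
wrist_force: [-0.3, 0.4, -0.5]
width: 0.035
finger_force: 30.0
```

>>> carry_out:
  steps:
    - [[0, 0, 0.001], 0, 1]
    - [[0, 0, 0.002], 0, 1]
    - [[0, 0, 0.002], 0, 1]

```text
time: 13.6
tool_pos: [0.5623, 0.2021, 0.1374]
ee_rot: [3.141, -0.0, 1.571]
wrist_force: [-0.6, -1.0, 3.1]
width: 0.0345
finger_force: 30.0
```

Contact felt (+3 N). Releasing the tamper now.

>>> carry_out:
  steps:
    - [[0, 0, 0], 0, 0.3]
    - [[0, 0, 0], 0, 0]
    - [[0, 0, 0], 0, -1]
    - [[0, 0, 0], 0, -1]
    - [[0, 0, 0], 0, -1]
    - [[0, 0, 0], 0, -1]
    - [[0, 0, 0], 0, -1]
    - [[0, 0, 0], 0, -1]

```text
time: 14.6
tool_pos: [0.5622, 0.202, 0.1365]
ee_rot: [3.141, -0.0, 1.571]
wrist_force: [0.5, 0.4, 0.2]
width: 0.0935
finger_force: 0.0
```

>>> carry_out:
  steps:
    - [[0, 0, -0.03], 0, -1]
    - [[0, 0, -0.07], 0, -1]
    - [[0, 0, -0.11], 0, -1]
    - [[0, 0, -0.15], 0, -1]
    - [[0, 0, -0.15], 0, -1]

```text
time: 15.22
tool_pos: [0.5636, 0.2024, 0.2913]
ee_rot: [3.133, -0.002, 1.571]
wrist_force: [-0.7, 0.4, 0.5]
width: 0.094
finger_force: 0.0
```

```bash
cat > tam.py <<'E'
from bar import *
def tam(c=(.562,.201)):
    for n in('side','scene'):
        X=world(load(n)).reshape(-1,3)
        Q=X[(np.hypot(X[:,0]-c[0],X[:,1]-c[1])<.03)&(X[:,2]>.085)&(X[:,2]<.2)]
        H=Q[(Q[:,2]>.15)&(Q[:,2]<.177)];L=Q[(Q[:,2]>.105)&(Q[:,2]<.13)]
        print(n,len(Q),'top',np.percentile(Q[:,2],99).round(4),circ(H,.0175)[:2],circ(L,.0175)[:2])
E
python3 - <<'E'
from tam import *
print(robot.get_obs()['tool_pos'])
for n in('side','scene'): snap(n,n+'6.png');bar(n)
tam()
a=cv2.imread('pics/side6.png')[200:420,200:450];cv2.imwrite('pics/s6.png',cv2.resize(a,(660,580)))
E
```

```text
[0.56357382 0.20244667 0.29127461]
side knob 7 [0.4286 0.1221 0.0505] 210.7 
scene knob 30 [0.4398 0.1055 0.0537] 217.9 [0.4432 0.0965 0.0537 0.02  ]
side 1681 top 0.1831 [0.5634 0.2024] [0.5633 0.2024]
scene 489 top 0.1809 [0.5623 0.2018] [0.5627 0.2032]
```

View pics/s6.png

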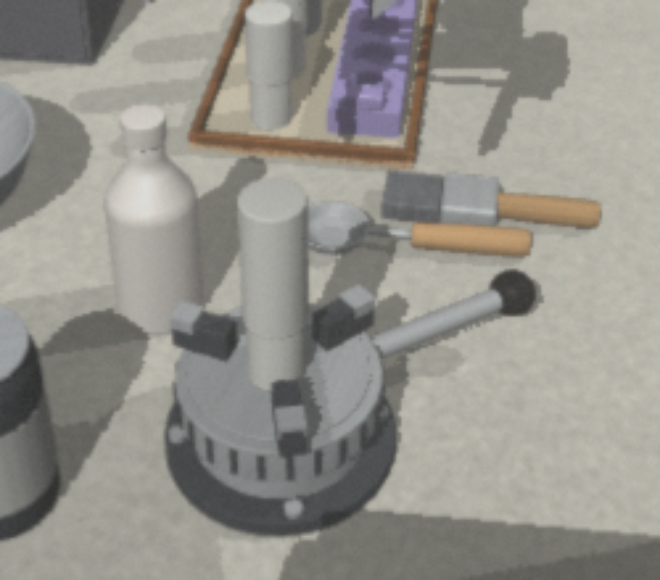

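The crop shows the tamper upright at (275,290) between the open jaws at (205,330), (345,318) and (290,415). Now I'll go to the far side of the bar.

>>> carry_out:
  steps:
    - [[-0.03, -0.025, 0], -1, 1]
    - [[-0.06, -0.05, 0], -2, 1]
    - [[-0.092, -0.079, 0], -3, 1]
    - [[-0.092, -0.079, 0], -4, 1]
    - [[-0.092, -0.079, 0], -5, 1]
    - [[-0.092, -0.079, 0], -6, 1]
    - [[-0.092, -0.079, 0], -7, 1]
    - [[-0.092, -0.079, 0], -8, 1]
    - [[-0.092, -0.079, 0], -9, 1]
    - [[-0.092, -0.079, 0], -10, 1]

```text
time: 16.58
tool_pos: [0.4822, 0.1099, 0.2837]
ee_rot: [3.141, -0.005, -2.961]
wrist_force: [1.3, 0.6, 0.3]
width: 0.0008
finger_force: 0.0
```

>>> carry_out:
  steps:
    - [[0, 0, 0], -1, 1]
    - [[0, 0, 0], -2, 1]
    - [[0, 0, 0.03], -3, 1]
    - [[0, 0, 0.07], -3.9, 1]
    - [[0, 0, 0.12], -3.9, 1]
    - [[0, 0, 0.16], -3.9, 1]
    - [[0, 0, 0.2], -3.9, 1]
    - [[0, 0, 0.23], -3.9, 1]
    - [[0, 0, 0.258], -3.9, 1]
    - [[0, 0, 0.258], -3.9, 1]

```text
time: 17.82
tool_pos: [0.4789, 0.1096, 0.0239]
ee_rot: [3.135, -0.007, -2.286]
wrist_force: [0.1, -0.3, 0.1]
width: 0.0002
finger_force: 0.0
```

```bash
python3 -c "
from arc import *
print(arc(229,[226,222,217,212,207,202,197,192,188,184]))
print(arc(184,[180,176,173,170,167,165,163,162,161,160]))"
```

```text
[[[-0.0, 0.006, 0], 0.3, 1], [[-0.001, 0.015, 0], 0.7, 1], [[-0.003, 0.025, 0], 1.2, 1], [[-0.005, 0.035, 0], 1.7, 1], [[-0.009, 0.045, 0], 2.2, 1], [[-0.013, 0.054, 0], 2.7, 1], [[-0.018, 0.064, 0], 3.2, 1], [[-0.024, 0.072, 0], 3.7, 1], [[-0.029, 0.079, 0], 4.1, 1], [[-0.035, 0.085, 0], 4.5, 1]]
[[[-0.0, 0.008, 0], 0.4, 1], [[-0.001, 0.017, 0], 0.8, 1], [[-0.002, 0.023, 0], 1.1, 1], [[-0.004, 0.029, 0], 1.4, 1], [[-0.005, 0.035, 0], 1.7, 1], [[-0.007, 0.039, 0], 1.9, 1], [[-0.008, 0.043, 0], 2.1, 1], [[-0.009, 0.045, 0], 2.2, 1], [[-0.01, 0.047, 0], 2.3, 1], [[-0.01, 0.049, 0], 2.4, 1]]
```

>>> carry_out:
  steps:
    - [[0, 0.006, -0.006], 0.3, 1]
    - [[-0.001, 0.015, -0.006], 0.7, 1]
    - [[-0.003, 0.025, -0.006], 1.2, 1]
    - [[-0.005, 0.035, -0.006], 1.7, 1]
    - [[-0.009, 0.045, -0.006], 2.2, 1]
    - [[-0.013, 0.054, -0.006], 2.7, 1]
    - [[-0.018, 0.064, -0.006], 3.2, 1]
    - [[-0.024, 0.072, -0.006], 3.7, 1]
    - [[-0.029, 0.079, -0.006], 4.1, 1]
    - [[-0.035, 0.085, -0.006], 4.5, 1]

```text
time: 19.08
tool_pos: [0.4422, 0.1913, 0.0352]
ee_rot: [-3.139, 0.001, -3.074]
wrist_force: [-0.7, -2.4, -0.4]
width: 0.0004
finger_force: 1.5
```

>>> carry_out:
  steps:
    - [[0, 0.008, 0], 0.4, 1]
    - [[-0.001, 0.017, 0], 0.8, 1]
    - [[-0.002, 0.023, 0], 1.1, 1]
    - [[-0.004, 0.029, 0], 1.4, 1]
    - [[-0.005, 0.035, 0], 1.7, 1]
    - [[-0.007, 0.039, 0], 1.9, 1]
    - [[-0.007, 0.039, 0], 1.9, 1]

```text
time: 19.95
tool_pos: [0.4461, 0.2313, 0.0351]
ee_rot: [-3.141, 0.0, 2.88]
wrist_force: [-1.0, -2.2, 1.2]
width: 0.0007
finger_force: 1.1
```

```bash
python3 - <<'E'
from tam import *
print(robot.get_obs()['tool_pos'])
for n in('side','scene'): snap(n,n+'7.png');bar(n)
tam()
from arc import *
print(arc(165,[163,161,159,158,157,156,155,154]))
E
```

```text
[0.44610706 0.2312566  0.03508967]
side knob 104 [0.422  0.274  0.0543] 152.1 [0.4192 0.2702 0.0543 0.02  ]
scene knob 3 [0.4307 0.27   0.0552] 152.0 
side 1689 top 0.1832 [0.5633 0.2023] [0.5633 0.2023]
scene 487 top 0.1811 [0.5623 0.2016] [0.5627 0.2034]
[[[-0.0, 0.004, 0], 0.2, 1], [[-0.0, 0.008, 0], 0.4, 1], [[-0.001, 0.013, 0], 0.6, 1], [[-0.001, 0.015, 0], 0.7, 1], [[-0.001, 0.017, 0], 0.8, 1], [[-0.001, 0.019, 0], 0.9, 1], [[-0.002, 0.021, 0], 1.0, 1], [[-0.002, 0.023, 0], 1.1, 1]]
```

>>> carry_out:
  steps:
    - [[0, 0.004, 0], 0.2, 1]
    - [[0, 0.008, 0], 0.4, 1]
    - [[-0.001, 0.013, 0], 0.6, 1]
    - [[-0.001, 0.013, 0], 0.6, 1]

```text
time: 20.55
tool_pos: [0.4505, 0.2439, 0.0347]
ee_rot: [3.142, 0.0, 2.776]
wrist_force: [-1.0, -0.3, 1.4]
width: 0.0003
finger_force: 1.0
```

>>> carry_out:
  steps:
    - [[0, 0.002, 0], 0.1, 1]
    - [[0, 0.004, 0], 0.2, 1]
    - [[0, 0.004, 0], 0.2, 1]

```text
time: 20.92
tool_pos: [0.452, 0.2476, 0.0346]
ee_rot: [-3.142, 0.0, 2.74]
wrist_force: [-1.6, -2.5, 2.5]
width: 0.0004
finger_force: 1.6
```

>>> carry_out:
  steps:
    - [[0, 0.002, 0], 0.1, 1]
    - [[0, 0.004, 0], 0.2, 1]
    - [[0, 0.004, 0], 0.2, 1]

```text
time: 21.3
tool_pos: [0.4529, 0.2502, 0.0345]
ee_rot: [-3.138, -0.0, 2.705]
wrist_force: [-3.5, -6.4, 4.4]
width: 0.0007
finger_force: 3.5
```

>>> carry_out:
  steps:
    - [[0, 0.002, 0], 0.1, 1]
    - [[0, 0.002, 0], 0.1, 1]
    - [[0, 0.002, 0], 0.1, 1]

```text
time: 21.68
tool_pos: [0.4533, 0.2512, 0.0345]
ee_rot: [-3.137, -0.001, 2.687]
wrist_force: [-4.8, -7.6, 6.9]
width: 0.0003
finger_force: 4.6
```

```bash
python3 - <<'E'
from tam import *
print(robot.get_obs()['tool_pos'],robot.get_obs()['wrist_force'])
for n in('side','scene'): snap(n,n+'8.png');bar(n)
tam()
E
```

```text
[0.45330545 0.25121766 0.03451246] [-4.83201177 -7.59313809  6.89973017]
side knob 234 [0.4342 0.2969 0.0556] 142.9 [0.4333 0.2929 0.0556 0.02  ]
scene knob 0 [nan nan nan] nan 
side 1661 top 0.1833 [0.5624 0.2006] [0.5623 0.2005]
scene 478 top 0.1817 [0.5612 0.2001] [0.5614 0.2014]bar.py:7: RuntimeWarning: Mean of empty slice.
  print(n,'knob',k.sum(),X[k].mean(0).round(4),np.median(a[k]).round(1), circ(X[k],.011) if k.sum()>9 else '')
  ret = um.true_divide(
  return _methods._mean(a, axis=axis, dtype=dtype,
  ret = ret.dtype.type(ret / rcount)
```

>>> carry_out:
  steps:
    - [[0, 0.001, 0], 0, 1]
    - [[0, 0.002, 0], 0, 1]
    - [[0, 0.002, 0], 0, 1]

```text
time: 22.15
tool_pos: [0.4537, 0.252, 0.0345]
ee_rot: [-3.134, -0.001, 2.687]
wrist_force: [-6.2, -11.4, 7.7]
width: 0.0004
finger_force: 6.0
```

>>> carry_out:
  steps:
    - [[0, -0.002, 0], 0, 1]
    - [[0, -0.005, 0], 0, 1]
    - [[0, -0.01, 0], 0, 1]
    - [[0, -0.02, 0], 0, 1]
    - [[0, -0.02, -0.04], 0, 1]
    - [[0, -0.02, -0.1], 0, 1]
    - [[0.02, -0.02, -0.16], 0, 1]
    - [[0.05, -0.02, -0.2], 0, 1]
    - [[0.05, -0.02, -0.2], 0, 1]
    - [[0.05, -0.02, -0.2], 0, 1]

```text
time: 23.4
tool_pos: [0.4014, 0.2586, 0.2334]
ee_rot: [-3.141, -0.0, 2.688]
wrist_force: [-0.8, 0.1, -0.5]
width: 0.0002
finger_force: 0.0
```

```bash
python3 - <<'E'
from tam import *
print(robot.get_obs()['tool_pos'],robot.get_obs()['wrist_force'])
for n in('side','scene'): snap(n,n+'9.png');bar(n)
tam()
E
```

```text
[0.40140882 0.2585555  0.23336198] [-0.82330963  0.13717388 -0.4854856 ]
side knob 276 [0.4322 0.294  0.0561] 144.4 [0.4317 0.2898 0.0561 0.02  ]
scene knob 5 [0.4307 0.2762 0.0513] 150.4 
side 1656 top 0.1833 [0.5622 0.2007] [0.5624 0.2006]
scene 490 top 0.181 [0.5612 0.2002] [0.5614 0.2014]
```

View pics/side9.png

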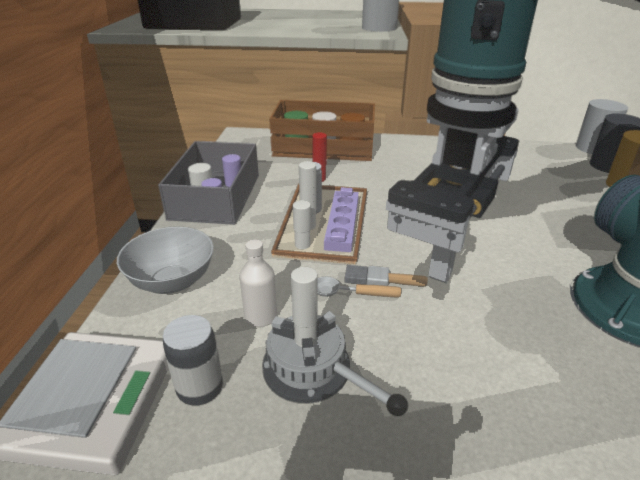

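The side view shows the tamper clamped upright at (305,305) with all jaws against it. The bar is at (370,383), about 145°, which puts the sleeve near 1.23, and the gripper is clear of everything.

```bash
python3 -c "
from bench import robot
print(robot.close_job())"
```

```text
the job is handed in; nothing more can be done
None
```

The job is handed in with no verdict shown: the middle tamper stands upright and centred in the chuck, released, with all three jaws closed on it (sleeve about 1.23 rad by my estimate, jaw forces not measured directly), the arm is clear, and the other things look unmoved.

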